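# Move the spring-bolted spindle guard to the other unit

## Task

The guard stands on one of the two bench spindle units and is needed on the other: pull its sprung bolt up by the black knob, slide the guard out from under the keepers and lift it off. Set it down upright in the other unit's seat and slide it under the keepers until the bolt drops fully home in its slot, then let go. Work gently, without forcing or jamming the guard, and leave the other things on the bench where they are.

Things in the scene. Friction and masses are not known exactly. Their poses are not given: they have to be found in the camera images.
- guard: the guard, a low upright panel door, sizes in mm: 12 thick (x), 154 long (y), 62 high, 0.7 to 0.86 kg, aluminium frame with clear panes; stands by itself. Origin: middle of its underside; z up, y along it; the same either way round. End posts 12 x 12, up to the 62 high top, outer faces at y = -77 and +77, can be pushed
- tongue (a point): underside of the guard's tongue at its y = +60 mm; a like one is at y = -60. Tongues are, in mm, 18 long in y, 32 wide in x, 6 high, on a foot bar 12 wide, 10 high. Under the keepers they have 2 mm to spare in height and 2.5 mm on each side in x
- bolt (a joint): travel (m) of the guard's sprung vertical bolt: 0 = down (8 mm round tip 10 mm below the guard's underside), 0.012 = up at its stop. The spring pushes it down with 2.2 N at 0, 3.4 N at the stop: less than the guard's weight, so a guard hung by its knob keeps the bolt up. With the guard on the sill 0.009 and more is out of the slot; resting on the strike plate beside the slot it reads 0.009
- knob (a point): centre of the bolt's black knob, a block 20 (x) x 24 (y) x 24 mm high mid-guard, 86 mm above the guard's underside with the bolt down (98 with it up); below it 12 mm of bare 8 mm rod to the top rail. It does not turn. Pulled past its stop it lifts the guard; a fitted guard rises 2 mm and is then stopped rigidly by the keepers
- unit_from: the spindle unit that carries the guard at the start: white foot plate 150 x 216 mm, grey sills, fixed to the bench, motor (top 83 mm above the bench) on its +x side. Origin on the bench under the middle of the seat; z up, y along the seat. Seat, keepers and strike are as on unit_to, its strike plate set on its own
- unit_to: the like unit without a guard, to which it shall go; mm; axes and origin as unit_from. Seat: a sill 32 above the bench, y = -108 to +105, with the strike plate between. The guard goes in and out vertically with its origin at y = +24 (18.5 to 29 clears the keepers) and slides along -y to its locked place, y = -10 to +10; an end stop halts it at y = -23
- keeper (a point): top of the middle between one pair of unit_to's keepers, at its y = +60, 44 mm above the bench; the other pair is at y = -60. A keeper is an inverted-L steel hook 18 mm long in y; the pair's lips leave a 17 gap across x and reach to x = 24.5 either side, undersides 40 above the bench
- strike (a point): nominal centre (y = 0) of the bolt's slot in unit_to's steel strike plate, whose top lies 31 mm above the bench. The slot is 10.5 mm wide along y, 16 mm along x. The plate is adjustable: the real slot lies anywhere within 10 mm of this point along y, not measured; find it by feel. The guard slides with 3 to 6 N; more than 15 N on the bolt spoils it
- loupe: black eye loupe, 34 mm dia x 30 mm high, a bystander, to be left alone
- case_holder: grey ring-shaped case holder, 54 mm dia x 16 mm high, a bystander, to be left alone
- oil_jar: small glass jar, 38 mm dia x 45 mm high, a bystander, to be left alone
- screwdriver: small screwdriver lying flat, 130 mm long, a bystander, to be left alone
- parts_dish: white ceramic dish, 64 mm dia x 22 mm high, a bystander, to be left alone
- dust_bell: clear dust cover with a small knob, 70 mm dia x 54 mm high, a bystander, to be left alone
- drawer_block: wooden block, 60 x 90 x 35 mm high, a bystander, to be left alone
Not all that is in view belongs to the job. What is shaped like the guard but blue is not meant.

How it is judged:
On the way, in this order (a step that is already met when the one before it is completed fails the run):
1. the bolt is pulled up out of its slot while the guard is still in its first seat (value of joint bolt above 0.0085 m and z of guard in the frame of unit_from below 0.045 m), for 0.1 s.
2. the guard is lifted clear off its first unit (z of guard in the frame of unit_from above 0.06 m), for 0.1 s.
At the end, for the whole second after the job is handed in: The guard stands at rest and upright (within 3.4 degrees) on unit_to's sill (height within 2.5 mm), in line with the seat (within 5 mm across and 4.6 degrees), under the keepers within 13 mm of the middle, with the bolt down in its slot (within 3 mm of fully down) (x of guard in the frame of unit_to between -0.005 and 0.005 m and y of guard in the frame of unit_to between -0.013 and 0.013 m and z of guard in the frame of unit_to between 0.0295 and 0.0345 m and angle between guard's own z axis and vertical below 0.06 rad and angle between the y axis of guard and the y axis of unit_to, either way round below 0.08 rad and value of joint bolt below 0.003 m and linear speed of guard below 0.01 m/s); the robot touches nothing.
It fails at once if the guard is pressed against either unit with more than 25 N (contact force between guard and unit_from above 25 N or contact force between guard and unit_to above 25 N).
It fails at once if the bolt is pressed against either unit's strike plate with more than 15 N (contact force between guard and unit_from_strike above 15 N or contact force between guard and unit_to_strike above 15 N).
It fails at once if the guard is tipped over (more than 30 degrees) (angle between guard's own z axis and vertical above 0.52 rad).
It fails at once if a bystander is moved by more than 30 mm (distance of any of loupe, case_holder, oil_jar, screwdriver, parts_dish, dust_bell, drawer_block from where it was at the start of the episode above 0.03 m).
It also fails if it takes over 72 s, if anything falls off the work surface, if the arm or the gripper's body presses on something with over 40 N, if the wrist force passes 120 N, or if a joint passes its speed limit or range.

## Robot

A 7-joint arm with a two-finger parallel gripper is mounted at the origin on the work surface. World frame = base frame: x ahead of the robot, y to its left, z up, the work surface at z = 0. Lengths are in m, angles in rad, forces in N, time in s.
With the tool pointing down it reaches from about 0.425 to 0.925 m from the base axis. Payload 6.8 kg.
Tool frame: the origin (TCP) lies where the fingers leave the gripper's body, on its centre line; the fingertips stand 80 mm ahead of it and the grasp point (between the pads) lies 61 mm ahead of it (grasp_offset is the distance from the TCP to the grasp point, in m); z points along the fingers, y is the line along which they close (so a half turn about z gives the same grasp; the last joint's range is limited). The gripper opens to 88 mm and grips with 3 to 60 N. Pads are 20 mm wide; open, the fingers measure 115 mm over their backs; the gripper's body (75 mm by 178 mm) begins 61 mm behind the grasp point.
Start: joints at [-1.231, 0.477, 0.022, 1.555, -0.011, 1.109, -0.083], TCP at [0.292, 0.608, 0.303] pointing down, gripper open.
Joint ranges: [-2.96, 2.96], [-0.34, 2.1], [-1.41, 1.46], [0.24, 2.44], [-1.37, 4.51], [0.17, 1.92], [-2.96, 2.96]. Speed limits (rad/s): [2.39, 2.39, 3.14, 3.14, 3.14, 3.14, 3.14].

## Interface

Orientations are given as a unit quaternion [x, y, z, w].
In Python, from plant import * gives the robot as it stands.
- The arm moves only by the shell command python3 -m creep 'ROWS'. ROWS is JSON, one flat list of numbers, 5 for each row, row after row: the shift along the tool's x, y, z each as a share of 250 mm, from -1 to 1, then the turn about the tool's z as a share of 0.5 rad, from -1 to 1, then the gripper's target within -1 to 1 (shut at 1, half-way at 0, fully open at -1). In form: [tx, ty, tz, twist, fingers, tx, ty, tz, twist, fingers, ...]. A call has 1 to 5 rows; each row is the pose to reach, as a shift and turn from the pose commanded when the call began, along the tool's axes at that moment; what a row does not reach only later rows make up. A row lasts 1/8 s, in which the tool goes at most 62.5 mm and 10.7 degrees, less where a joint would pass 70% of its speed; a pose out of reach is approached as far as the arm can. A call with a number of a shift or a turn outside -1 to 1 is refused whole. A call with a gripper value outside its range is refused whole. The fingers move at their own pace and stop on an object; the grip force is fixed at half the most. Time passes only in rows, so rows that repeat a pose let the fingers close. It gives the time, the measured TCP pose, the force, the opening and the grip force at its end, in the units of the state.
- get_state(): the state, without advancing time (a new reading comes with each control period).
- snapshot(name): name is "scene" or "top" or "wrist"; returns (picture, depth): 480x640x3 uint8, red, green, blue; 480x640 float32, m along the optical axis (not along the pixel's ray), 0 where there is no reading.
- camera_info(name): a dict with "K" (3x3 intrinsics, pixels), "dist" ([k1, k2, p1, p2, k3] as OpenCV has them; the pictures are not rectified), "R" (3x3) and "t" (3): a world point X has camera coordinates R X + t. Camera axes: x right, y down, z forward; pixel columns grow to the right and rows downward; lengths in m; the calibration is good to about 2 mm. A picture is of the moment at which its call begins: read the wrist's pose just before it. camera_info takes no time and is no camera call; for the wrist camera it gives the pose at the moment of the call.
- job_done(): hands the job in; it is judged then, once.
The state is a dict: "clock": time; "q": joint angles; "joint_velocities": joint speeds; "joint_efforts": joint torques, N m; "tcp_pos": TCP position; "tcp_rot": TCP orientation; "contact_force": force on the tool from outside, world axes, zero at the start; "wrist_torque": the same for the moment, N m; "grip_width": finger opening in m; "grip_force": force on a finger pad.
Only numpy, scipy, OpenCV 4.12 (cv2) and the standard library are available. Lean on these libraries where they do the work, as an engineer would, in place of code of your own. Each camera call takes 0.05 s, during which the arm holds its last target. There are 200 camera calls.

## Working session

There is one attempt and no reset: what is moved stays moved. The work goes in short steps, Python scripts to look and compute and a shell command to move; the robot and the scene stay as the last step left them, time stands still between calls to the robot, and variables do not carry over. Pictures are saved under pics/ and viewed, at most 10 in all, crops included, and the job is handed in when it is done.

```bash
ls; mkdir -p pics
python3 - <<'E'
from plant import *
import cv2,numpy as np
print(get_state())
for n in ("scene","top"):
    p,d=snapshot(n); cv2.imwrite(f"pics/{n}.png",p[:,:,::-1]); np.savez(f"pics/{n}.npz",p=p,d=d)
    c=camera_info(n); print(n,c)
E
```

```text
pics
{'clock': 0.0, 'q': array([-1.23108892,  0.47777091,  0.02233379,  1.55646118, -0.01152943,
        1.10928339, -0.08311321]), 'joint_velocities': array([-0.00051372, -0.00111686,  0.00160325,  0.00104797,  0.00160591,
        0.00031378, -0.00093607]), 'joint_efforts': array([-5.73900234e-04, -5.82861829e+01,  1.53429050e+00, -2.72615129e+01,
       -5.43925934e-02,  1.70338206e-02,  1.52184489e-04]), 'tcp_pos': array([0.2920631 , 0.60802781, 0.30169693]), 'tcp_rot': array([ 2.22037263e-01,  9.75037768e-01, -8.85253353e-04, -1.48453864e-04]), 'contact_force': array([0.61831081, 0.25767661, 0.23025092]), 'wrist_torque': array([ 0.02673013, -0.00109464,  0.03293334]), 'grip_force': 0.0, 'grip_width': 0.08762378631050304}
scene {'K': array([[435.37361686,   0.        , 309.64439468],
       [  0.        , 435.37361686, 242.7393349 ],
       [  0.        ,   0.        ,   1.        ]]), 'dist': array([-0.10224285,  0.        ,  0.        ,  0.        ,  0.        ]), 'R': array([[-0.53292986,  0.84609413, -0.01051126],
       [ 0.62596076,  0.38585495, -0.6777087 ],
       [-0.56934953, -0.36775083, -0.73525535]]), 't': array([ 0.26892604, -0.26673988,  1.31918561])}
top {'K': array([[492.95032848,   0.        , 317.08068516],
       [  0.        , 492.95032848, 233.86736312],
       [  0.        ,   0.        ,   1.        ]]), 'dist': array([0.03788077, 0.        , 0.        , 0.        , 0.        ]), 'R': array([[-0.12609968, -0.99200115, -0.00570913],
       [-0.96283755,  0.12377403, -0.24004968],
       [ 0.2388362 , -0.02477322, -0.97074382]]), 't': array([0.09117925, 0.56540297, 0.79785369])}
```

View pics/top.png

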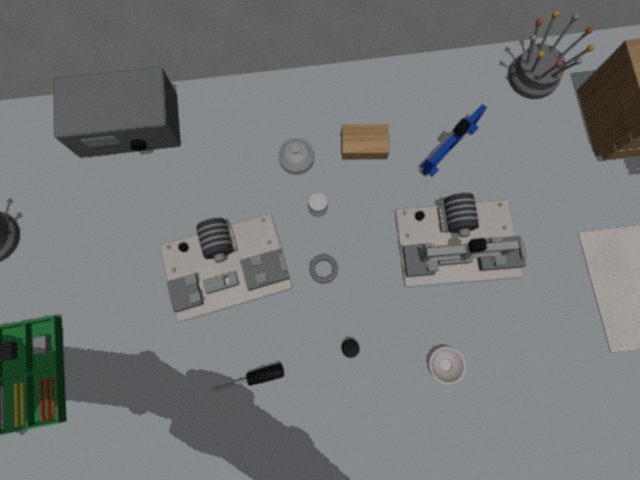

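View pics/scene.png

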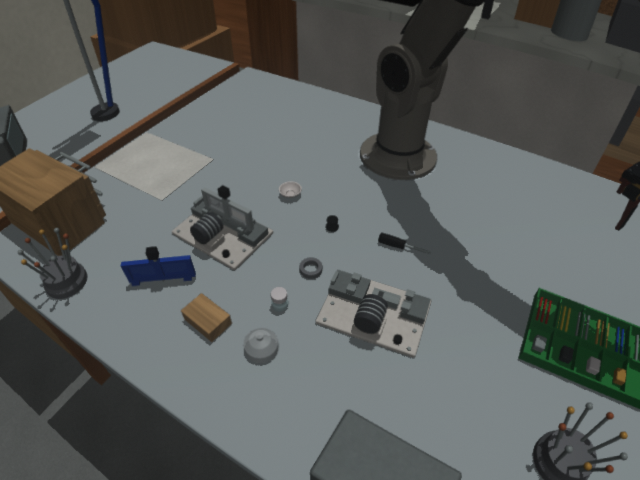

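Two things look like the guard: the grey, clear-paned one on the right-hand unit at top (477,245), and the blue one at top (455,140). The grey one fits the description because it stands on a unit and isn't blue. The empty unit at top (225,268) is unit_to. Next I'll measure and check with a crop.

```bash
cat > h.py <<'E'
from plant import *
import cv2,numpy as np
def cloud(n,p=None,d=None,c=None):
    if c is None: c=camera_info(n)
    if d is None: p,d=snapshot(n)
    v,u=np.mgrid[0:480,0:640]
    xy=cv2.undistortPoints(np.stack([u,v],-1).reshape(-1,1,2).astype(float),c["K"],c["dist"]).reshape(480,640,2)
    C=np.dstack([xy*d[...,None],d])
    W=(C-c["t"])@c["R"]
    return p,d,W,np.dstack([xy,np.ones((480,640))])@c["R"],-c["R"].T@c["t"]
def plane(rays,o,u,v,z):
    r=rays[int(round(v)),int(round(u))]; return o+r*(z-o[2])/r[2]
E
python3 - <<'E'
from h import *
z=np.load("pics/top.npz");p,d,W,R,o=cloud("top",z["p"],z["d"])
hsv=cv2.cvtColor(p,cv2.COLOR_RGB2HSV)
def show(name,m):
    P=W[m]; print(name,m.sum(),P.mean(0).round(4),np.percentile(P,[2,50,98],axis=0).round(4).tolist())
v,u=np.mgrid[0:480,0:640]
for nm,(a,b,c,e) in dict(to=(155,295,205,325),fr=(390,530,190,290)).items():
    box=(u>a)&(u<b)&(v>c)&(v<e)&(d>0)
    print(nm,np.histogram(W[...,2][box],bins=np.arange(-.01,.15,.004)))
    pl=box&(W[...,2]>.004)&(hsv[...,2]>120)&(W[...,2]<.02)
    k=box&(W[...,2]>.004)
    # outline of everything above bench, low
    r=cv2.minAreaRect((W[pl][:,:2]*1000).astype(np.float32)); print("plate",r, np.median(W[pl][:,2])); show("pl",pl)
    s=box&(W[...,2]>.027)&(W[...,2]<.037); print("sill",cv2.minAreaRect((W[s][:,:2]*1000).astype(np.float32)))
bx=(u>465)&(u<495)&(v>232)&(v<258)&(hsv[...,2]<50); show("knob",bx)
g=(u>400)&(u<530)&(v>225)&(v<270)&(W[...,2]>.085); show("high",g)
for n,(a,b,c,e) in dict(A=(380,540,180,300),B=(150,310,200,330)).items():
    cv2.imwrite(f"pics/crop{n}.png",cv2.resize(p[c:e,a:b,::-1],None,fx=4.9,fy=4.5,interpolation=cv2.INTER_CUBIC))
a=cv2.imread("pics/cropA.png");b=cv2.imread("pics/cropB.png")
m=np.vstack([cv2.resize(a,(500,375)),cv2.resize(b,(500,406))]); m=np.hstack([cv2.resize(a,(400,300)),cv2.resize(b,(400,325))[:300]])
cv2.imwrite("pics/crops.png",m)
print(get_state()["clock"])
E
```

```text
to (array([   0,  374, 5055, 1258,  364, 4051, 1100,  102,  107,  240, 1740,
        361,   72,  350,   83,   16,   30,   48,   94,  101,  132,  159,
        328,  305,    9,    0,    0,    0,    0,    0,    0,    0,    0,
          0,    0,    0,    0,    0,    0]), array([-0.01 , -0.006, -0.002,  0.002,  0.006,  0.01 ,  0.014,  0.018,
        0.022,  0.026,  0.03 ,  0.034,  0.038,  0.042,  0.046,  0.05 ,
        0.054,  0.058,  0.062,  0.066,  0.07 ,  0.074,  0.078,  0.082,
        0.086,  0.09 ,  0.094,  0.098,  0.102,  0.106,  0.11 ,  0.114,
        0.118,  0.122,  0.126,  0.13 ,  0.134,  0.138,  0.142,  0.146]))
plate ((555.5867309570312, 195.03750610351562), (256.6547546386719, 226.89920043945312), 84.70033264160156) 0.012506812945936556
pl 5355 [0.5498 0.1943 0.0124] [[0.4649, 0.0906, 0.0059], [0.5583, 0.1893, 0.0125], [0.6304, 0.3012, 0.0159]]
sill ((552.1265258789062, 192.6729736328125), (123.8526840209961, 214.0915985107422), 9.655451774597168)
fr (array([   0,  256, 3069,  688,  386, 3626,  895,  110,  127,  191, 1112,
        261,  193,  424,  102,   57,   85,   88,  136,
[... 381 characters left out ...]
 0.098,  0.102,  0.106,  0.11 ,  0.114,
        0.118,  0.122,  0.126,  0.13 ,  0.134,  0.138,  0.142,  0.146]))
plate ((543.6550903320312, -247.1056671142578), (258.20867919921875, 187.47036743164062), 81.33644104003906) 0.01244294965134492
pl 4513 [ 0.5397 -0.2391  0.0123] [[0.4626, -0.345, 0.0081], [0.5531, -0.2277, 0.0124], [0.6126, -0.1372, 0.0158]]
sill ((542.046142578125, -242.4031982421875), (213.37118530273438, 124.75210571289062), 86.93521118164062)
knob 206 [ 0.5058 -0.2331  0.1299] [[0.4991, -0.2462, 0.0896], [0.5062, -0.2344, 0.1292], [0.5155, -0.2245, 0.1331]]
high 857 [ 0.5042 -0.2268  0.1269] [[0.3653, -0.3106, 0.0875], [0.5081, -0.2291, 0.0952], [0.5175, 0.0402, 0.9108]]
0.1
```

View pics/crops.png

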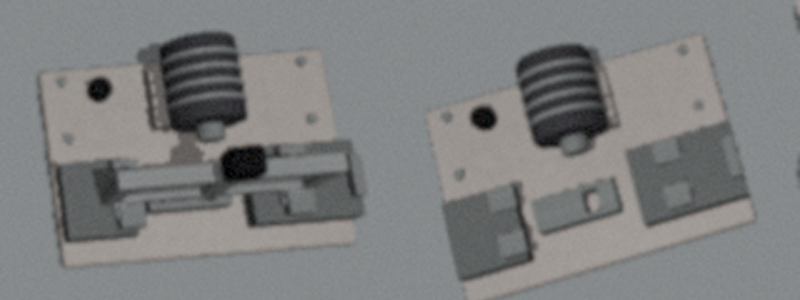

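Run:
```python
from h import *
z=np.load("pics/top.npz");p,d,W,R,o=cloud("top",z["p"],z["d"])
v,u=np.mgrid[0:480,0:640]; Z=W[...,2]
def comps(m,mn=8):
    n,l,s,c=cv2.connectedComponentsWithStats(m.astype(np.uint8))
    for i in range(1,n):
        if s[i,4]>=mn:
            P=W[l==i]; r=cv2.minAreaRect((P[:,:2]*1000).astype(np.float32)); print("  ",s[i,4],c[i].round(1),np.median(P,0).round(4),[np.round(x,1) for x in r])
B=(u>155)&(u<295)&(v>205)&(v<325); A=(u>390)&(u<530)&(v>190)&(v<290)
print("to keepers");comps(B&(Z>.0405)&(Z<.048))
print("to sill");comps(B&(Z>.0285)&(Z<.036))
print("fr keepers");comps(A&(Z>.0405)&(Z<.048))
print("fr sill");comps(A&(Z>.0285)&(Z<.036))
print("rail");comps(A&(Z>.0895)&(Z<.099))
print("knob");comps(A&(Z>.125))
m=A&(Z>.0895)&(Z<.099); P=W[m][:,:2]; print(cv2.fitLine(P.astype(np.float32),cv2.DIST_HUBER,0,.01,.001).ravel())
for B_,n in((B,"to"),(A,"fr")):
    m=B_&(Z>.008)&(Z<.0165); m=cv2.erode(m.astype(np.uint8),np.ones((2,2)))
    # plate edges: front edge (min x) & back edge points per column
    for side in ("min","max"):
        pts=[]
        for c in range(640):
            r=np.where(m[:,c])[0]
            if len(r)>5: q=r.max() if side=="min" else r.min(); pts.append(W[q,c,:2])
        pts=np.array(pts,np.float32); l=cv2.fitLine(pts,cv2.DIST_HUBER,0,.01,.001).ravel(); print(n,side,l, "yaw",np.degrees(np.arctan2(-l[0]*np.sign(l[1]),abs(l[1]))))
```

```text
to keepers
   9 [227.1 253.2] [0.5635 0.1828 0.0443] [array([563.8, 182.4]), array([ 1.3, 11.1]), np.float64(16.0)]
   91 [256.5 259.7] [0.5451 0.1314 0.0446] [array([545.5, 131.4]), array([16.6, 17.8]), np.float64(7.2)]
   70 [282.7 261.6] [0.5362 0.0857 0.0429] [array([536.3,  85.5]), array([30.3,  7.8]), np.float64(9.1)]
   107 [190.2 279.1] [0.525  0.2507 0.0447] [array([525.3, 250.9]), array([18.1, 18.6]), np.float64(9.4)]
   96 [261.3 277.2] [0.5128 0.126  0.0445] [array([512.8, 126.1]), array([16., 18.]), np.float64(8.4)]
   97 [194.5 297.4] [0.4922 0.2456 0.0443] [array([492. , 245.6]), array([16.1, 18. ]), np.float64(8.3)]
to sill
   61 [231.3 237.2] [0.5942 0.1747 0.0309] [array([595.3, 174.6]), array([44.1,  5.6]), np.float64(8.9)]
   1063 [263.7 268.8] [0.5292 0.1171 0.0326] [array([530.4, 120.8]), array([56.6, 79.7]), np.float64(9.1)]
   403 [218.4 281.6] [0.5166 0.206  0.0315] [array([516.8, 203.1]), array([25.7, 60.7]), np.float64(9.8)]
   707 [181.  293.7] [0.5048 0.2728 0.0324] [array([505.9, 266.9]), array([57.2, 52.3]), np.float64(10.2)]
fr keepers
   52 [496.3 239
[... 1305 characters left out ...]
]), np.float64(87.7)]
rail
   246 [502.  245.4] [ 0.5068 -0.2868  0.0944] [array([ 507.2, -284.9]), array([58.9, 12.2]), np.float64(87.6)]
   313 [447.3 249.9] [ 0.5105 -0.1951  0.0943] [array([ 510.6, -195.1]), array([70.1, 12.6]), np.float64(87.9)]
knob
   182 [478.2 243.4] [ 0.5085 -0.2355  0.13  ] [array([ 445.7, -101.5]), array([ 25.3, 324.9]), np.float64(25.1)]
[ 0.04076717  0.9991687   0.50885135 -0.23528114]
to min [ 0.16576745 -0.98616487  0.4746322   0.18534046] yaw 9.54182
to max [ 0.18280937 -0.9831484   0.6074725   0.20881689] yaw 10.53344
fr min [ 0.05286572  0.9986016   0.46316633 -0.25641787] yaw -3.030395
fr max [ 0.1078774   0.9941642   0.59422874 -0.25724545] yaw -6.192971
```

The enlarged crop confirms it: the grey, clear-paned guard with the black knob stands on the right-hand unit (crop (245,163)). The empty unit also shows its strike slot at crop (595,197). From the keepers, unit_to is centred at about (0.519, 0.1885) with a yaw of 9.7°. The guard is centred at about (0.509, -0.237) with a yaw of -2.3°.

```bash
cat > go.py <<'E'
# waypoints: x y z ang(deg of tool y in world) ; prints tx ty tz twist per call
import sys
from plant import *
import numpy as np
from scipy.spatial.transform import Rotation as Ro
s=get_state(); P=np.array(s["tcp_pos"]); R=Ro.from_quat(s["tcp_rot"]).as_matrix()
print("now",s["clock"],P.round(4),"ang",np.degrees(np.arctan2(R[1,1],R[0,1])).round(2),"z",R[:,2].round(4),"F",np.round(s["contact_force"],2),"grip",round(s["grip_width"],4),round(s["grip_force"],1))
ws=np.array(list(map(float,sys.argv[1:]))).reshape(-1,4)
for w in ws:
    a=np.arctan2(R[1,1],R[0,1]); t=np.radians(w[3])
    da=(t-a+np.pi)%(2*np.pi)-np.pi
    print((R.T@(w[:3]-P)/.25).round(4),"twist",round(-da/.5,4))
    P=w[:3]; y=np.array([np.cos(t),np.sin(t),0]); z=np.array([0,0,-1.]); R=np.column_stack([np.cross(y,z),y,z])
E
python3 go.py .40 .38 .30 40  .48 .14 .30 18  .509 -.10 .30 -2.3  .5088 -.2368 .26 -2.3
python3 - <<'E'
from h import *
z=np.load("pics/top.npz");p,d,W,R,o=cloud("top",z["p"],z["d"])
g=cv2.cvtColor(p,cv2.COLOR_RGB2GRAY)
print(g[270:290,204:240]); print((W[270:290,204:240,2]*1000).round().astype(int))
O=np.array([.5189,.1885]);y=np.radians(9.73)
for u in range(220,238):
    q=plane(R,o,u,278,.031)[:2]-O; print(u,(q@[-np.sin(y),np.cos(y)]*1000).round(1),(q@[np.cos(y),np.sin(y)]*1000).round(1))
E
```

```text
now 0.1 [0.2921 0.6081 0.3018] ang 64.34 z [-6.0e-04 -1.4e-03 -1.0e+00] F [ 0.39 -0.84  0.14] grip 0.0878 0.0
[-0.7841 -0.6355  0.0083] twist 0.8497
[-0.9411 -0.3719  0.    ] twist 0.7679
[-0.9489 -0.1863  0.    ] twist 0.7086
[-0.5468  0.0212  0.16  ] twist -0.0
[[154 152 155 153 154 151 151 153 153 156 155 154 151 152 149 150 153 151
  153 153 154 152 153 150 152 150 149 148 150 146 135 133 143 150 153 150]
 [152 154 152 154 152 152 152 151 153 155 153 151 154 149 152 153 153 151
  152 150 152 152 152 149 140 131 131 134 134 129 112 106 128 150 152 152]
 [152 153 152 152 152 152 154 153 155 151 155 152 152 154 151 155 151 150
  148 148 148 150 144 138 124 117 113 118 124 119 101  92 123 145 152 152]
 [153 157 155 153 155 154 152 153 151 153 155 153 153 151 156 153 149 138
  130 133 131 132 132 124 120 117 116 117 118 116 109  95 115 141 151 154]
 [153 152 156 153 153 153 155 155 154 153 154 150 149 149 150 151 142 126
  115 113 119 115 115 111 111 116 118 120 116 122 115  97 103 133 146 155]
 [154 154 153 155 157 153 154 154 152 155 149 140 133 132 136 136 129 117
  116 106 107  97
[... 4665 characters left out ...]
 12  12  15]
 [ 29  31  32  32  33  32  32  29  30 911  32  35  33  33  33  29  30  30
   33  31  26  25  17  17  17  12  13  13  13  14  12  12  10  16  13  11]
 [ 34  32  32  33  33  33  31  30  30  30  34  33  32  31  32  30  28  26
   21  21  16  12  14  11  11  14  12  11  13  12  14  12  10  12  13  13]
 [ 30  31  32  27  34  30  32  30  33  32  33  32  28  27  25  20  19  17
   12  10  15  10  13  12   9  13  13  14  12  12  13  11  12  13  14  12]]
220 11.8 6.1
221 10.1 5.6
222 8.4 5.1
223 6.7 4.6
224 4.9 4.0
225 3.2 3.5
226 1.5 3.0
227 -0.2 2.5
228 -1.9 1.9
229 -3.6 1.4
230 -5.4 0.9
231 -7.1 0.3
232 -8.8 -0.2
233 -10.5 -0.7
234 -12.2 -1.2
235 -13.9 -1.8
236 -15.7 -2.3
237 -17.4 -2.8
```

```bash
python3 -m creep '[-0.784,-0.636,0.008,0.85,-1,-0.784,-0.636,0.008,0.85,-1,-0.784,-0.636,0.008,0.85,-1,-0.784,-0.636,0.008,0.85,-1,-0.784,-0.636,0.008,0.85,-1]'; python3 go.py .40 .38 .30 40  .48 .14 .30 18  .509 -.10 .30 -2.3  .5088 -.2368 .26 -2.3
```

```text
clock: 0.72
tcp_pos: [0.4028, 0.3749, 0.3006]
tcp_rot: [0.427, 0.904, -0.001, 0.001]
contact_force: [-0.2, 0.2, -0.1]
grip_width: 0.0879
grip_force: 0.0
now 0.725 [0.4028 0.3749 0.3006] ang 39.5 z [ 5.0e-04 -2.2e-03 -1.0e+00] F [-0.21  0.19 -0.14] grip 0.0879 0.0
[0.0228 0.0043 0.0024] twist -0.0175
[-0.9411 -0.3719  0.    ] twist 0.7679
[-0.9489 -0.1863  0.    ] twist 0.7086
[-0.5468  0.0212  0.16  ] twist -0.0
```

Signs are confirmed, so I'll chain the remaining approach moves.

```bash
python3 -m creep '[-0.94,-0.372,0,0.75,-1,-0.94,-0.372,0,0.75,-1,-0.94,-0.372,0,0.75,-1,-0.94,-0.372,0,0.75,-1,-0.94,-0.372,0,0.75,-1]' >/dev/null; python3 -m creep '[-0.95,-0.186,0,0.71,-1,-0.95,-0.186,0,0.71,-1,-0.95,-0.186,0,0.71,-1,-0.95,-0.186,0,0.71,-1,-0.95,-0.186,0,0.71,-1]'; python3 go.py .5088 -.2368 .26 -2.3
```

```text
clock: 1.98
tcp_pos: [0.5115, -0.1023, 0.3007]
tcp_rot: [0.72, 0.694, -0.0, 0.001]
contact_force: [-0.6, -0.2, -0.1]
grip_width: 0.0876
grip_force: 0.0
now 1.975 [ 0.5115 -0.1023  0.3007] ang -2.14 z [ 3.0e-04 -1.5e-03 -1.0e+00] F [-0.58 -0.18 -0.06] grip 0.0876 0.0
[-0.5378  0.0095  0.1636] twist 0.0054
```

```bash
python3 -m creep '[-0.538,0.0095,0.164,0.0055,-1,-0.538,0.0095,0.164,0.0055,-1,-0.538,0.0095,0.164,0.0055,-1,-0.538,0.0095,0.164,0.0055,-1]' >/dev/null
python3 - <<'E'
from h import *
c=camera_info("wrist"); p,d=snapshot("wrist"); p,d,W,R,o=cloud("wrist",p,d,c)
cv2.imwrite("pics/w1.png",p[:,:,::-1]); Z=W[...,2]
near=(np.hypot(W[...,0]-.509,W[...,1]+.237)<.12)&(d>0)
def comps(m,mn=60):
    n,l,s,cc=cv2.connectedComponentsWithStats(m.astype(np.uint8))
    for i in range(1,n):
        if s[i,4]>=mn:
            P=W[l==i]; r=cv2.minAreaRect((P[:,:2]*1000).astype(np.float32)); print("  ",s[i,4],cc[i].round(0),np.median(P,0).round(4),[np.round(x,1) for x in r])
print("cam",o); print("knob");comps(near&(Z>.124)&(Z<.136)); print("rail");comps(near&(Z>.09)&(Z<.098)); print("keep");comps(near&(Z>.0415)&(Z<.0465))
E
python3 go.py .5088 -.2368 .179 -2.3
```

```text
cam [ 0.51213976 -0.15391093  0.34108923]
knob
   1405 [310. 266.] [ 0.5093 -0.2356  0.1295] [array([ 509.3, -236.8]), array([23.6, 19.8]), np.float64(88.6)]
rail
   2163 [310. 181.] [ 0.5111 -0.1933  0.0939] [array([ 511.1, -195.5]), array([68.9, 11.8]), np.float64(87.7)]
   1149 [309. 319.] [ 0.5072 -0.2879  0.0939] [array([ 507.3, -289.3]), array([51.6, 11.7]), np.float64(87.7)]
keep
   559 [288. 151.] [ 0.4953 -0.1789  0.044 ] [array([ 495.3, -179.1]), array([17.5, 16.1]), np.float64(87.8)]
   567 [333. 151.] [ 0.5283 -0.1804  0.044 ] [array([ 528.5, -180.5]), array([18.2, 15.5]), np.float64(88.5)]
   409 [289. 300.] [ 0.4906 -0.2977  0.0437] [array([ 490.7, -298.1]), array([18.3, 15.6]), np.float64(87.6)]
   437 [329. 301.] [ 0.523  -0.2992  0.0438] [array([ 523.2, -299.7]), array([19.3, 15.6]), np.float64(88.9)]
now 2.525 [ 0.5101 -0.2316  0.2593] ang -1.86 z [-5.0e-04  1.4e-03 -1.0e+00] F [ 0.64  0.14 -0.04] grip 0.0879 0.0
[-0.0213 -0.0045  0.3213] twist 0.0155
```

View pics/w1.png

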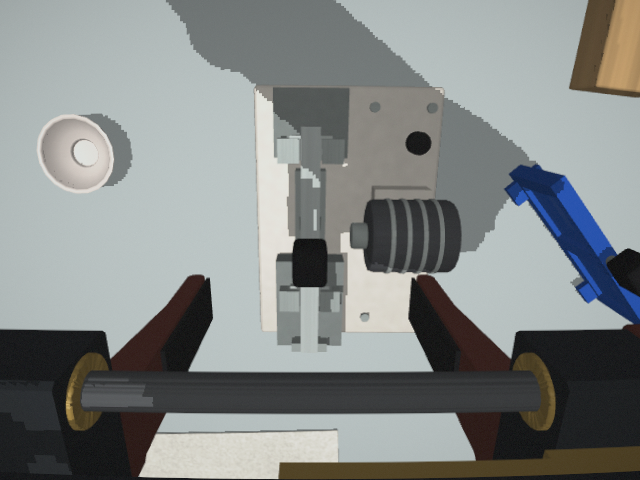

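The wrist view shows the black knob at (310,266) on the clear-paned rail, with all four keepers in view. The blue decoy sits apart at right (575,240). The guard stands at unit_from y ≈ +2.5 mm, so I'll descend over the knob.

```bash
python3 -m creep '[-0.02,-0.004,0.15,0.016,-1,-0.02,-0.004,0.31,0.016,-1,-0.02,-0.004,0.31,0.016,-1,-0.02,-0.004,0.31,0.016,-1,-0.02,-0.004,0.31,0.016,-1]'; python3 go.py .5093 -.2368 .180 -2.4
```

```text
clock: 3.15
tcp_pos: [0.5092, -0.2387, 0.1839]
tcp_rot: [0.722, 0.692, 0.001, 0.001]
contact_force: [-0.4, -0.3, -0.2]
grip_width: 0.0882
grip_force: 0.0
now 3.15 [ 0.5092 -0.2387  0.1839] ang -2.4 z [ 3.e-03 -4.e-04 -1.e+00] F [-0.43 -0.28 -0.21] grip 0.0882 0.0
[ 0.0077 -0.0001  0.0157] twist 0.0002
```

```bash
python3 -m creep '[0.006,0,0.012,0,-1,0.006,0,0.012,0,-1,0.006,0,0.012,0,1,0.006,0,0.012,0,1,0.006,0,0.012,0,1]';python3 -m creep '[0,0,0,0,1,0,0,0,0,1,0,0,0,0,1]'; python3 go.py
```

```text
clock: 3.78
tcp_pos: [0.5081, -0.2375, 0.1791]
tcp_rot: [0.722, 0.692, -0.0, -0.0]
contact_force: [0.4, 0.0, 0.2]
grip_width: 0.0617
grip_force: 0.0
clock: 4.15
tcp_pos: [0.5081, -0.2375, 0.1791]
tcp_rot: [0.722, 0.692, 0.0, -0.0]
contact_force: [1.0, 0.2, 0.0]
grip_width: 0.0312
grip_force: 0.0
now 4.15 [ 0.5081 -0.2375  0.1791] ang -2.45 z [-0.e+00  1.e-04 -1.e+00] F [0.97 0.24 0.03] grip 0.0312 0.0
```

```bash
python3 -m creep '[0,0.004,0,0,1,0,0.004,0,0,1,0,0.004,0,0,1]'; python3 go.py
```

```text
clock: 4.53
tcp_pos: [0.5091, -0.2375, 0.1791]
tcp_rot: [0.722, 0.692, -0.0, -0.0]
contact_force: [-1.2, 0.5, 0.3]
grip_width: 0.0197
grip_force: 30.0
now 4.525 [ 0.5091 -0.2375  0.1791] ang -2.45 z [-0.  0. -1.] F [-1.16  0.53  0.3 ] grip 0.0197 30.0
```

```bash
python3 -m creep '[0,0,-0.014,0,1,0,0,-0.028,0,1,0,0,-0.042,0,1,0,0,-0.042,0,1,0,0,-0.042,0,1]'; python3 go.py
```

```text
clock: 5.15
tcp_pos: [0.509, -0.2375, 0.1896]
tcp_rot: [0.722, 0.692, -0.0, -0.0]
contact_force: [-0.1, -0.8, -4.1]
grip_width: 0.0195
grip_force: 30.0
now 5.15 [ 0.509  -0.2375  0.1896] ang -2.45 z [-1.e-04  0.e+00 -1.e+00] F [-0.13 -0.81 -4.12] grip 0.0195 30.0
```

```bash
python3 -m creep '[0.01,0,-0.001,0,1,0.02,0,-0.001,0,1,0.03,0,-0.001,0,1,0.04,0,-0.001,0,1,0.04,0,-0.001,0,1]'; python3 -m creep '[0.01,0,0,0,1,0.02,0,0,0,1,0.034,0,0,0,1,0.046,0,0,0,1,0.046,0,0,0,1]'; python3 go.py
```

```text
clock: 5.78
tcp_pos: [0.5095, -0.227, 0.1898]
tcp_rot: [0.722, 0.692, 0.0, -0.0]
contact_force: [0.1, -1.0, -3.5]
grip_width: 0.0198
grip_force: 30.0
clock: 6.4
tcp_pos: [0.5101, -0.2154, 0.1898]
tcp_rot: [0.722, 0.692, 0.0, -0.0]
contact_force: [-1.5, -0.4, -3.5]
grip_width: 0.0195
grip_force: 30.0
now 6.4 [ 0.5101 -0.2154  0.1898] ang -2.41 z [-1.e-04  7.e-04 -1.e+00] F [-1.5  -0.43 -3.47] grip 0.0195 30.0
```

```bash
cat > chk.py <<'E'
from h import *
import sys
cx,cy=map(float,sys.argv[1:3]); zr=float(sys.argv[3]) # rail height
c=camera_info("wrist"); p,d=snapshot("wrist"); p,d,W,R,o=cloud("wrist",p,d,c); Z=W[...,2]
if len(sys.argv)>4: cv2.imwrite(sys.argv[4],p[:,:,::-1])
near=(np.hypot(W[...,0]-cx,W[...,1]-cy)<.135)&(d>0)
def comps(n_,m,mn=60):
    n,l,s,cc=cv2.connectedComponentsWithStats(m.astype(np.uint8))
    for i in range(1,n):
        if s[i,4]>=mn:
            P=W[l==i]; r=cv2.minAreaRect((P[:,:2]*1000).astype(np.float32)); print(n_,s[i,4],cc[i].round(0),np.median(P,0).round(4),[np.round(x,1) for x in r],"ymax",np.percentile(P[:,1],99.5).round(4))
comps("rail",near&(abs(Z-zr)<.004)); comps("keep",near&(abs(Z-.044)<.0025))
E
python3 chk.py .509 -.215 .094
```

```text
rail 4353 [310. 199.] [ 0.5119 -0.1728  0.0939] [array([ 511.8, -176.6]), array([76.2, 12. ]), np.float64(87.6)] ymax -0.1387
rail 232 [310. 366.] [ 0.5082 -0.2606  0.0939] [array([ 508.3, -260.7]), array([ 6.7, 11.8]), np.float64(85.3)] ymax -0.257
rail 91 [310. 416.] [ 0.5069 -0.2915  0.094 ] [array([ 506.9, -291.5]), array([ 3.2, 11.9]), np.float64(86.1)] ymax -0.2898
keep 872 [281. 192.] [ 0.4953 -0.1788  0.0439] [array([ 495.1, -179. ]), array([18., 16.]), np.float64(87.8)] ymax -0.1699
keep 878 [339. 192.] [ 0.5281 -0.1801  0.044 ] [array([ 528.2, -180.2]), array([18. , 16.2]), np.float64(87.5)] ymax -0.1714
keep 158 [290. 366.] [ 0.4934 -0.2947  0.0439] [array([ 493.9, -294.3]), array([9.5, 9.4]), np.float64(82.2)] ymax -0.2892
keep 161 [330. 366.] [ 0.5205 -0.2957  0.0438] [array([ 520. , -295.6]), array([9.4, 9.3]), np.float64(88.2)] ymax -0.2911
keep 292 [310. 423.] [ 0.5049 -0.3432  0.0421] [array([ 504.4, -342.7]), array([ 8.6, 28.8]), np.float64(88.1)] ymax -0.3385
```

Guard is at y ≈ +24 in unit_from, clear of the keepers. Lifting.

```bash
python3 -m creep '[0,0,-0.01,0,1,0,0,-0.02,0,1,0,0,-0.04,0,1,0,0,-0.06,0,1,0,0,-0.08,0,1]'; python3 -m creep '[0,0,-0.08,0,1,0,0,-0.2,0,1,0,0,-0.34,0,1,0,0,-0.36,0,1,0,0,-0.36,0,1]'; python3 go.py .514 -.02 .30 4 .514 .21 .30 9.7
```

```text
clock: 7.08
tcp_pos: [0.51, -0.216, 0.2103]
tcp_rot: [0.722, 0.692, 0.0, -0.0]
contact_force: [-0.3, 0.2, -8.2]
grip_width: 0.0198
grip_force: 30.0
clock: 7.7
tcp_pos: [0.5096, -0.2157, 0.2992]
tcp_rot: [0.722, 0.692, 0.0, -0.0]
contact_force: [-0.6, 0.9, -8.3]
grip_width: 0.0196
grip_force: 30.0
now 7.7 [ 0.5096 -0.2157  0.2992] ang -2.44 z [-5.e-04  6.e-04 -1.e+00] F [-0.65  0.91 -8.33] grip 0.0196 30.0
[ 0.7829 -0.0159 -0.0026] twist -0.2248
[0.9178 0.0642 0.    ] twist -0.199
```

```bash
python3 -m creep '[0.1,-0.002,0,-0.03,1,0.28,-0.005,0,-0.1,1,0.46,-0.01,0,-0.15,1,0.64,-0.013,0,-0.2,1,0.78,-0.016,0,-0.225,1]'; python3 -m creep '[0.2,0.014,0,-0.05,1,0.4,0.028,0,-0.1,1,0.6,0.042,0,-0.15,1,0.8,0.056,0,-0.2,1,0.9,0.063,0,-0.2,1]'; python3 -m creep '[0,0,0,0,1,0,0,0,0,1]'; python3 chk.py .519 .1885 .201 pics/w2.png; python3 go.py .5148 .2122 .30 9.7
```

```text
clock: 8.32
tcp_pos: [0.5133, -0.0188, 0.298]
tcp_rot: [0.681, 0.732, -0.001, -0.001]
contact_force: [-0.2, -0.4, -7.8]
grip_width: 0.02
grip_force: 30.0
clock: 8.95
tcp_pos: [0.5129, 0.208, 0.2977]
tcp_rot: [0.643, 0.766, -0.001, -0.001]
contact_force: [0.9, -0.7, -8.5]
grip_width: 0.0198
grip_force: 30.0
clock: 9.2
tcp_pos: [0.5139, 0.2032, 0.2984]
tcp_rot: [0.645, 0.764, -0.002, -0.0]
contact_force: [0.4, -0.6, -8.3]
grip_width: 0.0199
grip_force: 30.0
rail 4310 [310. 198.] [0.5069 0.2448 0.201 ] [array([507.4, 241. ]), array([12. , 76.7]), np.float64(9.8)] ymax 0.2788
rail 230 [310. 366.] [0.5217 0.1571 0.2009] [array([521.8, 157. ]), array([11.9,  6.9]), np.float64(9.1)] ymax 0.1608
keep 215 [339. 159.] [0.5312 0.2482 0.0441] [array([527. , 250.1]), array([15.9, 18.2]), np.float64(10.1)] ymax 0.2601
now 9.25 [0.5141 0.2028 0.2988] ang 9.62 z [-0.0017 -0.0018 -1.    ] F [-0.06 -0.14 -7.68] grip 0.0198 30.0
[ 0.0365  0.0089 -0.0049] twist -0.0028
```

View pics/w2.png

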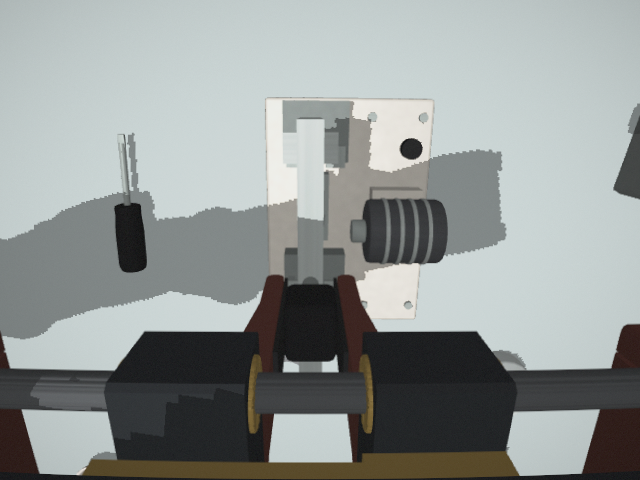

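The wrist view shows the guard hanging in line over the empty unit, with the rail at (310,200) and the +y keepers at (300,150) and (339,159). I'll lower it to just above the keepers and then measure their relative position in one frame.

```bash
python3 -m creep '[0.02,0.006,0.06,0,1,0.036,0.009,0.16,0,1,0.036,0.009,0.26,0,1,0.036,0.009,0.33,0,1,0.036,0.009,0.33,0,1]'; python3 -m creep '[0,0,0,0,1,0,0,0,0,1]' >/dev/null; python3 chk.py .519 .1885 .119; python3 go.py .5148 .2122 .21 9.7
```

```text
clock: 9.88
tcp_pos: [0.5142, 0.2131, 0.2157]
tcp_rot: [0.645, 0.764, -0.002, -0.001]
contact_force: [1.2, -0.2, -8.1]
grip_width: 0.0198
grip_force: 30.0
rail 4273 [310. 198.] [0.5091 0.2562 0.1211] [array([509.6, 252. ]), array([12.1, 76.8]), np.float64(9.8)] ymax 0.2899
rail 228 [310. 367.] [0.5238 0.1681 0.1208] [array([524. , 167.9]), array([11.5,  7.4]), np.float64(8.9)] ymax 0.172
keep 690 [284. 186.] [0.4938 0.2454 0.0439] [array([493.9, 245.2]), array([15.7, 17.6]), np.float64(9.1)] ymax 0.2546
keep 658 [336. 186.] [0.5268 0.251  0.044 ] [array([527. , 250.8]), array([15.6, 17.5]), np.float64(10.0)] ymax 0.26
now 10.175 [0.5156 0.214  0.2183] ang 9.72 z [ 0.0015  0.0011 -1.    ] F [-0.61 -0.11 -8.68] grip 0.0198 30.0
[-0.0064 -0.0045  0.0333] twist 0.0006
```

In the wrist frame the guard is at unit_to x = -0.1, y = +25.4 mm and its yaw matches. Lowering.

```bash
python3 -m creep '[-0.005,0,0.03,0,1,-0.005,0,0.06,0,1,-0.005,0,0.08,0,1,-0.005,0,0.09,0,1,-0.005,0,0.09,0,1]'; python3 -m creep '[0,0,0.004,0,1,0,0,0.01,0,1,0,0,0.014,0,1,0,0,0.018,0,1,0,0,0.018,0,1]'; python3 go.py
```

```text
clock: 10.8
tcp_pos: [0.5153, 0.2125, 0.1947]
tcp_rot: [0.645, 0.765, -0.0, -0.0]
contact_force: [0.0, -0.4, -7.5]
grip_width: 0.0196
grip_force: 30.0
clock: 11.42
tcp_pos: [0.5154, 0.2127, 0.1906]
tcp_rot: [0.645, 0.765, 0.0, -0.0]
contact_force: [-0.7, 1.1, -4.6]
grip_width: 0.0199
grip_force: 30.0
now 11.425 [0.5154 0.2127 0.1906] ang 9.73 z [ 2.e-04  4.e-04 -1.e+00] F [-0.68  1.06 -4.56] grip 0.0199 30.0
```

```bash
python3 -m creep '[0,0,0.003,0,1,0,0,0.003,0,1]'; python3 -m creep '[-0.008,0,0,0,1,-0.016,0,0,0,1,-0.024,0.001,0,0,1,-0.03,0.001,0,0,1,-0.03,0.001,0,0,1]';  python3 -m creep '[-0.008,0,0,0,1,-0.016,0,0,0,1,-0.024,0,0,0,1,-0.03,0,0,0,1,-0.03,0,0,0,1]'; python3 chk.py .519 .1885 .094; python3 go.py
```

```text
clock: 11.68
tcp_pos: [0.5154, 0.2127, 0.1898]
tcp_rot: [0.645, 0.765, 0.0, -0.0]
contact_force: [-0.9, 1.4, -3.2]
grip_width: 0.0198
grip_force: 30.0
clock: 12.3
tcp_pos: [0.517, 0.2049, 0.1897]
tcp_rot: [0.645, 0.764, 0.0, 0.0]
contact_force: [-0.2, 2.4, -4.0]
grip_width: 0.02
grip_force: 30.0
clock: 12.92
tcp_pos: [0.5181, 0.1974, 0.1896]
tcp_rot: [0.645, 0.764, -0.0, 0.0]
contact_force: [-0.1, 1.0, -3.5]
grip_width: 0.0197
grip_force: 30.0
rail 4362 [310. 199.] [0.5113 0.2394 0.0941] [array([511.7, 235.7]), array([12. , 76.1]), np.float64(9.8)] ymax 0.2732
rail 239 [310. 366.] [0.5261 0.1529 0.0941] [array([526.1, 152.8]), array([11.9,  6.5]), np.float64(10.2)] ymax 0.1564
rail 88 [310. 416.] [0.5314 0.1224 0.094 ] [array([531.3, 122.4]), array([11.4,  3.6]), np.float64(13.1)] ymax 0.1247
keep 953 [282. 165.] [0.4941 0.2452 0.044 ] [array([494. , 245.1]), array([16. , 18.2]), np.float64(9.3)] ymax 0.2548
keep 911 [341. 165.] [0.5266 0.2505 0.0441] [array([526.6, 250.3]), array([16. , 18.1]), np.float64(8.9)] ymax 0.2599
now 12.975 [0.5181 0.1975 0.1896] ang 9.71 z [-0.e+00 -3.e-04 -1.e+00] F [-0.    0.33 -4.1 ] grip 0.0198 30.0
```

```bash
python3 -m creep '[0,0,0,0,0,0,0,0,0,0,0,0,0,0,0,0,0,0,0,0,0,0,0,0,0]'; python3 -m creep '[0,0,-0.1,0,0,0,0,-0.24,0,0,0,0,-0.24,0,0,0.2,0.002,-0.24,0,1,0.4,0.002,-0.24,0,1]'; python3 -m creep '[0,0,0,0,1,0,0,0,0,1,0,0,0,0,1]'; python3 chk.py .519 .1885 .094 pics/w3.png; python3 go.py .502 .296 .137 9.7
```

```text
clock: 13.6
tcp_pos: [0.5181, 0.1977, 0.1897]
tcp_rot: [0.645, 0.764, 0.0, 0.0]
contact_force: [-0.6, 0.5, 0.2]
grip_width: 0.044
grip_force: 0.0
clock: 14.22
tcp_pos: [0.5014, 0.2969, 0.2489]
tcp_rot: [0.645, 0.764, -0.0, -0.0]
contact_force: [0.4, 0.2, 1.2]
grip_width: 0.0271
grip_force: 0.0
clock: 14.6
tcp_pos: [0.502, 0.2946, 0.2493]
tcp_rot: [0.646, 0.764, -0.001, 0.0]
contact_force: [-0.2, -0.1, 1.1]
grip_width: 0.0006
grip_force: 0.0
rail 202 [311. 321.] [0.5112 0.2433 0.0938] [array([510.6, 239.2]), array([ 6.4, 70.4]), np.float64(7.0)] ymax 0.2744
rail 214 [309. 450.] [0.5282 0.1377 0.094 ] [array([529.6, 135.1]), array([ 9.7, 21.1]), np.float64(9.3)] ymax 0.145
keep 242 [285. 281.] [0.4902 0.2475 0.0438] [array([493.9, 245.9]), array([15.5, 19. ]), np.float64(8.3)] ymax 0.2558
keep 239 [336. 281.] [0.5307 0.2543 0.0438] [array([527. , 250.9]), array([15.4, 19.1]), np.float64(11.0)] ymax 0.261
now 14.65 [0.5021 0.2948 0.2494] ang 9.58 z [-2.e-04 -7.e-04 -1.e+00] F [-0.14  0.05 -0.48] grip 0.0011 0.0
[0.0053 0.0005 0.4497] twist -0.004
```

View pics/w3.png

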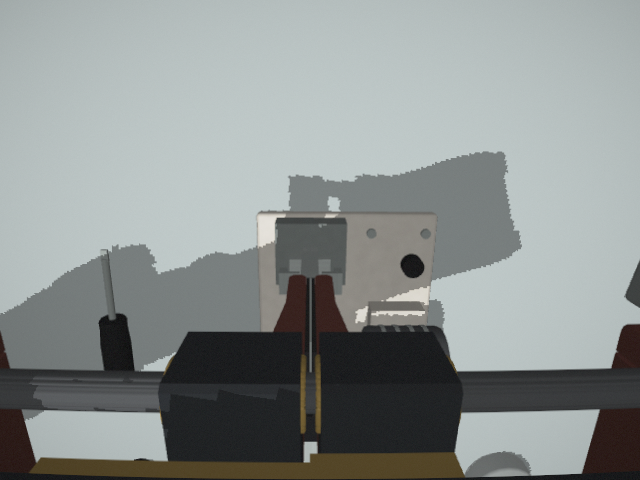

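```bash
python3 -m creep '[0,0,0.2,0,1,0,0,0.4,0,1,0,0,0.45,0,1,0,0,0.45,0,1,-0.03,0,0.45,0,1]'; python3 -m creep '[-0.004,0,0,0,1,-0.004,0,0,0,1,-0.004,0,0,0,1]'; python3 go.py
```

```text
clock: 15.28
tcp_pos: [0.5041, 0.2897, 0.139]
tcp_rot: [0.644, 0.765, 0.002, 0.0]
contact_force: [0.2, -0.5, 0.3]
grip_width: 0.001
grip_force: 0.0
clock: 15.65
tcp_pos: [0.5032, 0.2883, 0.1376]
tcp_rot: [0.645, 0.765, 0.0, -0.0]
contact_force: [0.5, -1.0, 0.0]
grip_width: 0.0009
grip_force: 0.0
now 15.65 [0.5032 0.2883 0.1376] ang 9.74 z [ 5.e-04  7.e-04 -1.e+00] F [ 0.53 -1.03  0.01] grip 0.0009 0.0
```

```bash
python3 -m creep '[-0.004,0,0,0,1,-0.008,0,0,0,1,-0.012,0,0,0,1,-0.016,0,0,0,1,-0.02,0,0,0,1]'; python3 -m creep '[-0.004,0,0,0,1,-0.008,0,0,0,1]'; python3 go.py
```

```text
clock: 16.27
tcp_pos: [0.5038, 0.2837, 0.1372]
tcp_rot: [0.644, 0.765, 0.0, -0.0]
contact_force: [-0.9, 3.0, -1.2]
grip_width: 0.0006
grip_force: 1.6
clock: 16.52
tcp_pos: [0.5042, 0.2819, 0.1372]
tcp_rot: [0.644, 0.765, 0.0, -0.0]
contact_force: [-0.4, 3.0, -0.7]
grip_width: 0.0006
grip_force: 1.5
now 16.525 [0.5042 0.2819 0.1372] ang 9.77 z [ 0.e+00  8.e-04 -1.e+00] F [-0.45  3.04 -0.65] grip 0.0006 1.5
```

```bash
python3 -m creep '[-0.004,0,0,0,1,-0.008,0,0,0,1,-0.012,0,0,0,1]'; python3 -m creep '[0,0,0,0,1,-0.002,0,0,0,1]'; python3 chk.py .519 .1885 .094; python3 go.py
```

```text
clock: 16.9
tcp_pos: [0.5049, 0.2778, 0.1371]
tcp_rot: [0.645, 0.764, -0.0, 0.0]
contact_force: [0.3, 2.3, -1.7]
grip_width: 0.0004
grip_force: 1.4
clock: 17.15
tcp_pos: [0.5049, 0.2778, 0.1371]
tcp_rot: [0.645, 0.765, 0.0, -0.0]
contact_force: [-1.3, 2.7, -1.8]
grip_width: 0.0007
grip_force: 1.3
rail 330 [295. 316.] [0.4976 0.2887 0.0942] [array([497.4, 288.7]), array([10.6,  2.7]), np.float64(3.0)] ymax 0.2901
rail 331 [326. 316.] [0.5083 0.2908 0.0942] [array([508.8, 290.5]), array([10.9,  2.7]), np.float64(14.8)] ymax 0.292
rail 433 [310. 437.] [0.5117 0.2375 0.094 ] [array([512.1, 237.1]), array([ 4.3, 24.7]), np.float64(9.5)] ymax 0.2491
keep 91 [267. 328.] [0.4878 0.2529 0.0436] [array([488.3, 252.5]), array([6.9, 3. ]), np.float64(7.5)] ymax 0.2543
keep 74 [353. 328.] [0.5296 0.2597 0.0437] [array([529.6, 259.4]), array([6., 3.]), np.float64(7.5)] ymax 0.2612
now 17.2 [0.5049 0.2778 0.1371] ang 9.73 z [ 0.e+00  2.e-04 -1.e+00] F [ 0.16  1.51 -0.49] grip 0.0005 1.0
```

```bash
python3 -m creep '[-0.002,0,0,0,1,-0.004,0,0,0,1]'|grep -E 'pos|force'; python3 -m creep '[0,0,0,0,1,0,0,0,0,1]'|grep -E 'pos|force'
```

```text
tcp_pos: [0.5049, 0.2772, 0.1371]
contact_force: [-0.9, 3.5, -1.5]
grip_force: 1.8
tcp_pos: [0.505, 0.2769, 0.1371]
contact_force: [-0.5, 3.5, -2.0]
grip_force: 1.8
```

```bash
python3 -m creep '[-0.001,0,0,0,1,-0.003,0,0,0,1]'|grep -E 'pos|force'; python3 -m creep '[0,0,0,0,1]'|grep -E 'pos|force'
```

```text
tcp_pos: [0.5051, 0.276, 0.1371]
contact_force: [-0.8, 3.2, -1.2]
grip_force: 1.7
tcp_pos: [0.5052, 0.2758, 0.1371]
contact_force: [-0.9, 2.7, -2.1]
grip_force: 1.6
```

```bash
python3 -m creep '[-0.001,0,0,0,1,-0.003,0,0,0,1]'|grep -E 'pos|force'; python3 -m creep '[0,0,0,0,1]'|grep -E 'pos|force'
```

```text
tcp_pos: [0.5053, 0.2752, 0.1372]
contact_force: [-0.0, 4.1, -1.0]
grip_force: 1.7
tcp_pos: [0.5053, 0.2751, 0.1371]
contact_force: [-0.0, 3.5, -1.6]
grip_force: 1.6
```

```bash
python3 -m creep '[-0.001,0,0,0,1,-0.003,0,0,0,1]'|grep -E 'pos|force'; python3 -m creep '[0,0,0,0,1]'|grep -E 'pos|force'
```

```text
tcp_pos: [0.5054, 0.275, 0.1372]
contact_force: [-0.6, 5.4, -2.4]
grip_force: 2.8
tcp_pos: [0.5054, 0.275, 0.1372]
contact_force: [-0.9, 4.7, -2.3]
grip_force: 2.5
```

It stalls with the force rising to 5.4 N, so the bolt has probably engaged. I'll back off and check the knob height.

```bash
python3 -m creep '[0.04,0,0,0,1,0.1,0,0,0,1,0.1,0,-0.2,0,1,0.3,0,-0.4,0,1,0.5,0,-0.5,0,1]'|grep -E 'pos|force'
cat > top.py <<'E'
from h import *
p,d,W,R,o=cloud("top"); Z=W[...,2]
near=(np.hypot(W[...,0]-.5185,W[...,1]-.19)<.13)&(d>0)
for n_,lo,hi in(("knob",.108,.16),("rail",.0895,.099),("keep",.0415,.0475)):
    m=near&(Z>lo)&(Z<hi); n,l,s,cc=cv2.connectedComponentsWithStats(m.astype(np.uint8))
    for i in range(1,n):
        if s[i,4]>=30:
            P=W[l==i]; r=cv2.minAreaRect((P[:,:2]*1000).astype(np.float32)); print(n_,s[i,4],cc[i].round(0),np.median(P,0).round(4),[np.round(x,1) for x in r])
cv2.imwrite("pics/t9.png",cv2.resize(p[190:340,130:330,::-1],(800,600),interpolation=cv2.INTER_CUBIC))
E
python3 top.py
```

```text
tcp_pos: [0.4853, 0.3972, 0.2642]
contact_force: [0.5, 0.3, -0.7]
grip_force: 0.0
knob 228 [216. 271.] [0.5177 0.188  0.1296] [array([519.6, 189.6]), array([20.8, 24.3]), np.float64(9.0)]
rail 315 [245. 266.] [0.5264 0.146  0.0946] [array([526.7, 146.2]), array([12.9, 68.8]), np.float64(9.1)]
rail 289 [192. 282.] [0.5104 0.2352 0.0943] [array([510.9, 234.7]), array([14.1, 61.8]), np.float64(10.5)]
keep 37 [256. 257.] [0.55   0.1319 0.0443] [array([550.3, 132.2]), array([ 6.2, 17.6]), np.float64(7.7)]
keep 53 [283. 262.] [0.5351 0.0857 0.043 ] [array([536.6,  85.3]), array([28.6,  7.8]), np.float64(7.8)]
keep 170 [253. 276.] [0.5181 0.1326 0.0437] [array([512.5, 150.7]), array([23.9, 66.4]), np.float64(9.7)]
keep 48 [190. 277.] [0.5302 0.2512 0.0446] [array([529.5, 251.4]), array([ 9.8, 17.8]), np.float64(7.7)]
keep 178 [199. 292.] [0.4993 0.2416 0.0438] [array([499.6, 227. ]), array([23.4, 63.5]), np.float64(13.6)]
```

View pics/t9.png

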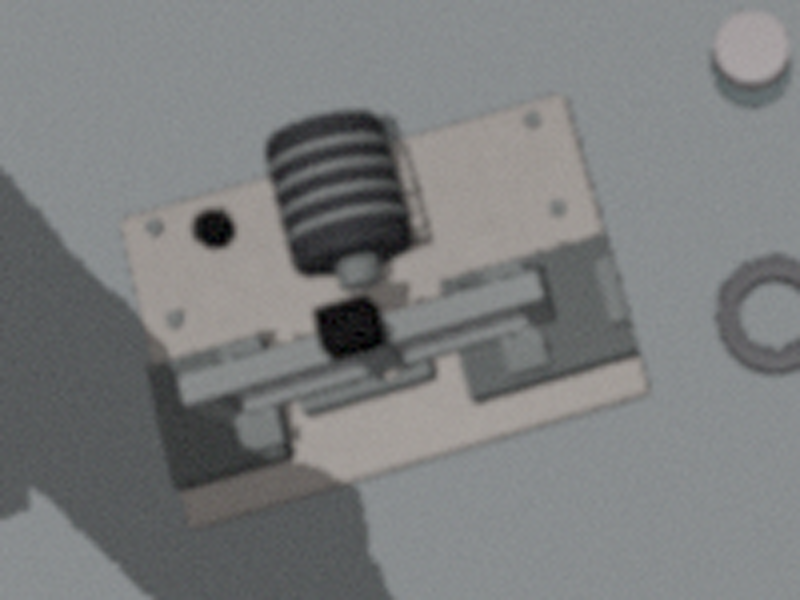

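The knob top is at 129.6 mm, and 130 mm means fully down (139 mm would be resting on the strike). The guard is at unit_to y ≈ +1 mm, x ≈ -0.7 mm, in line and under the keepers. The crop shows it seated, with the knob at (350,325) and the rail between the keepers. The arm is clear.

```bash
python3 -c "
from plant import *
print(get_state()['contact_force']); print(job_done())"
```

```text
[-0.92806346  7.69835918  2.70026497]
the job is handed in; nothing more can be done
None
```

The guard is seated in unit_to at about y = +1 mm with the bolt fully down (knob top 129.6 mm, about 130 is home), and the job is handed in; the verdict was not shown, and the last force reading was about 8 N with the arm some 110 mm past the end of the guard, probably from it stopping.

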